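# Pry open the sloping gear case with the scraper

### The job

Pick up the flat steel scraper, find the notch in the front rail of the sloping plywood case and slide the blade through it well in under the shut cover (some 25 mm past the cover's front edge). Lever the cover up with the blade, not with the fingers, until it is clearly ajar (about 25 degrees), then swing it right back to its stop and lay the scraper down flat on the bench. Do not knock the other things on the bench about or tip them over.

Things in the scene. Friction and masses are not known exactly. Their poses are not given: they have to be found in the camera images.
- box: Shallow plywood case, 146 mm deep, 186 mm wide, 46 mm thick, fixed on a stand so that it slopes: front edge low and towards the robot, back high. Origin: middle of its lower front edge, 102 mm above the bench. x runs up the slope from front to back (30 degrees above level), y across to the robot's left, z square to the slope, out of the cover. The other entries use this frame (the case's frame).
- rail_mid (a point): Middle of the case's upper front edge (0, 0, 46 mm). The front rail, 8 mm thick (x 0 to 8 mm), 220 mm long, as high as the case, has one notch 44 mm wide, cut from its top edge down to z = 31 mm, level with the ledge. The rail, stiff, can have been slid sideways: the notch's middle is anywhere from y = -26 to 26 mm, not given. Look, or feel with the blade; elsewhere the rail stops it at x = 0.
- gap_mid (a point): Middle of the front mouth of the gap under the shut cover, at (9.5, 0, 34.5 mm) of the case's frame, just behind the rail. The gap is 7 mm high, parallel to the slope, between a ledge (top at z = 31 mm, x 8 to 48 mm, 172 mm wide) and the cover's underside (z = 38 mm); it can be entered only through the rail's notch.
- cover (a joint): Angle of the plywood cover, which when shut fills x 9.5 to 138, y -84 to 84, z 38 to 46 mm of the case's frame, flush with rail and sides. About 0.2 kg. 0 is shut; it grows as the front edge swings up and back, to a stop at 1.75 rad. The hinge is stiff (about 0.4 Nm): the cover stays where it is left, and takes about 3 to 6 N at its front edge.
- cover_hinge (a point): Middle of the cover's hinge line, at x = 138 mm, y = 0, z = 46 mm of the case's frame (upper face of the shut cover); the hinge line runs along the case's y.
- scraper: The prying tool, lying flat on the bench (a 2 mm green mat) left or right of the case: a beech handle 90 mm long, 20 mm wide, 28 mm high, with a straight stiff steel blade 24 mm wide, 3 mm thick, reaching 80 mm out of its front end. 0.12 kg. Origin: middle of the handle's underside; x towards the blade's tip, y across, z up. The blade's mid-plane is 14 mm above the underside.
- scraper_tip (a point): Middle of the blade's tip edge: x = 125 mm, z = 14 mm in the scraper's frame.
- brush: Bystander: wooden flat brush, 180 mm long, 30 mm wide, 20 mm high, with black bristles. Origin on its underside, x towards the bristles.
- motor: Bystander: small steel motor with a black cap, standing, 39 mm across, 89 mm high. Origin: centre of its underside.
- glue: Bystander: white glue bottle with an orange cap, standing, 44 mm across, 110 mm high. Origin: centre of its underside.
- gear_small: Bystander: plywood gear wheel lying flat in front of the case, 100 mm across, 8 mm thick. Origin: centre of its underside.
There are look-alikes about, which are no part of the job. Leave any pink look-alike of the scraper alone.

How it is judged (in metres and radians):
On the way, in this order (a step that is already met when the one before it is completed fails the run):
1. the blade's tip is 19 mm or more under the front edge of the still shut cover, between cover and ledge (x of scraper_tip in the frame of box above 0.0285 m and z of scraper_tip in the frame of box between 0.028 and 0.041 m and y of scraper_tip in the frame of box between -0.06 and 0.06 m and value of joint cover below 0.08 rad), for 0.05 s.
2. the blade is holding the cover up, open by more than 0.35 rad (20 degrees) (value of joint cover above 0.35 rad and contact force between scraper and cover above 0.3 N), for 0.05 s.
At the end, for the whole second after the job is handed in: The cover stands open at more than 1.6 rad (its stop is at 1.75), and the scraper lies at rest on the bench, its length within 10 degrees of level and its origin less than 35 mm above the bench (value of joint cover above 1.6 rad and height (world z) of scraper below 0.035 m and angle between scraper's own x axis and vertical between 1.4 and 1.74 rad and linear speed of scraper below 0.02 m/s); the robot touches nothing.
It fails at once if the gripper or arm touches the cover (over 1 N) before it is open by 0.3 rad (value of joint cover below 0.3 rad and contact force between any of the fingers, the arm and cover above 1 N).
It fails at once if a bystander is moved by more than 30 mm or tipped over (distance of any of brush, motor, glue, gear_small from where it was at the start of the episode above 0.03 m or angle between any of motor, glue's own z axis and vertical above 0.5 rad).
It also fails if it takes over 59 s, if anything falls off the work surface, if the arm or the gripper's body presses on something with over 40 N, if the wrist force passes 120 N, or if a joint passes its speed limit or range.

### The arm

A 6-joint arm with a two-finger parallel gripper is mounted at the origin on the work surface. World frame = base frame: x ahead of the robot, y to its left, z up, the work surface at z = 0. Lengths are in mm, angles in degrees, forces in N, time in s.
With the tool pointing down it reaches from about 300 to 850 mm from the base axis. Payload 4.2 kg.
Tool frame: the origin (TCP) lies midway between the tips of the shut fingers; the grasp point (between the pads) lies 19 mm behind it; z points along the fingers, y is the line along which they close (so a half turn about z gives the same grasp; the last joint's range is limited). The gripper opens to 91 mm and grips with 3 to 60 N. Pads are 32 mm wide; open, the fingers measure 118 mm over their backs; the gripper's body (76 mm by 178 mm) begins 60 mm behind the grasp point.
Start: joints at [76.089, 18.312, 89.639, -0, 72.044, -1.146], TCP at [127.054, 560.803, 213.976] pointing down, gripper open.
Joint ranges: [-177.97, 177.97], [-48.28, 115.42], [12.27, 149.76], [-77.06, 257.06], [2.81, 150.46], [-146.56, 146.56]. Speed limits (degrees/s): [147.25, 147.25, 180, 180, 180, 180].

### API

Orientations are given as [roll, pitch, yaw] about the fixed x, y, z axes, in that order (R = Rz(yaw) Ry(pitch) Rx(roll)).
In Python, from workcell import state, grab_frame, camera_model, workorder gives the robot as it stands.
- The arm moves only by the tool carry_out, never from a script. Its argument "commands" is a list of rows, each a list of 7 numbers: the turn, a rotation vector about the tool's x, y, z in degrees, then the shift along the tool's x, y, z in mm, then the opening, from -1 (shut) to 1 (fully open). In form: [[ax, ay, az, dx, dy, dz, hand], ...]. A call has 1 to 20 rows; each row is the pose to reach, as a shift and turn from the pose commanded when the call began, along the tool's axes at that moment; what a row does not reach only later rows make up. A row lasts 1/10 s, in which the tool goes at most 50 mm and 8.59 degrees, less where a joint would pass 70% of its speed; a pose out of reach is approached as far as the arm can. A call with a gripper value outside its range is refused whole. The fingers move at their own pace and stop on an object; "force" is the grip in N (left out, the last holds). Time passes only in rows, so rows that repeat a pose let the fingers close. It gives the time, the measured TCP pose, the force, the opening and the grip force at its end, in the units of the state.
- state(): the state, without advancing time (a new reading comes with each control period).
- grab_frame(name): name is "side" or "top"; returns the picture (480x640x3 uint8, red, green, blue); there is no depth.
- camera_model(name): a dict with "fx", "fy", "cx", "cy" (pixels), "dist" ([k1, k2, p1, p2, k3] as OpenCV has them; the pictures are not rectified), "origin" and "rotation" of the camera in the world. Camera axes: x right, y up, looking along -z (the intrinsics and any distortion apply to the point x, -y, -z); pixel columns grow to the right and rows downward; lengths in mm; the calibration is good to about 2 mm. A picture is of the moment at which its call begins. camera_model takes no time and is no camera call.
- workorder.job_done(): hands the job in; it is judged then, once.
The state is a dict: "time_s": time; "qpos": joint angles; "qvel": joint speeds; "effort": joint torques, N m; "ee_pos": TCP position; "ee_rot": TCP orientation; "force": force on the tool from outside, world axes, zero at the start; "torque": the same for the moment, N m; "gripper_width": finger opening in mm; "gripper_force": force on a finger pad.
Only numpy, scipy, OpenCV 4.12 (cv2) and the standard library are available. Lean on these libraries where they do the work, as an engineer would, in place of code of your own. Each camera call takes 0.05 s, during which the arm holds its last target. There are 200 camera calls.

## Working session

There is one attempt and no reset: what is moved stays moved. The work goes in short steps, Python scripts to look and compute and a tool call to move; the robot and the scene stay as the last step left them, time stands still between calls to the robot, and variables do not carry over. Pictures are saved under pics/ and viewed, at most 12 in all, crops included, and the job is handed in when it is done.

Besides the shell and the picture viewer there is one more tool, called as a command line: name --pt "numbers of a row" for each row, then --argument value for the rest. carry_out: Moves the arm, as the interface text tells. Its arguments: {"type":"object","properties":{"commands":{"type":"array"},"force":{"type":"number"}},"required":["commands"]}

```bash
mkdir -p pics; ls; python3 - <<'E'
from workcell import state, grab_frame, camera_model
import cv2
for n in ("side","top"):
    cv2.imwrite(f"pics/{n}0.png",grab_frame(n)[:,:,::-1]); print(n,camera_model(n))
print(state())
E
```

```text
pics
side {'fx': 478.1165724373961, 'fy': 478.1165724373961, 'cx': 318.6824184906521, 'cy': 240.86547236551283, 'dist': array([-0.05331981,  0.        ,  0.        ,  0.        ,  0.        ]), 'origin': array([ 421.97159727, -673.80145652,  939.2730095 ]), 'rotation': array([40.33366298,  0.53395493, -8.81134605])}
top {'fx': 537.7394956460738, 'fy': 537.7394956460738, 'cx': 315.93483250961015, 'cy': 249.73638433225707, 'dist': array([-0.0215874,  0.       ,  0.       ,  0.       ,  0.       ]), 'origin': array([ 305.9868584 ,  -15.42987494, 1245.22150811]), 'rotation': array([ 11.38337593,   1.20102105, -91.37195766])}
{'time_s': 0.1, 'qpos': array([ 7.60909753e+01,  1.83478604e+01,  8.96976423e+01, -1.82553691e-04,
        7.20444494e+01, -1.14727106e+00]), 'qvel': array([ 0.04617912, -0.05190585, -0.09985885,  0.02325   ,  0.01404658,
       -0.00475323]), 'effort': array([ 1.86165322e-03, -4.13331771e+01, -2.32512510e+01,  7.28694373e-02,
        4.22290759e-02, -6.58059071e-05]), 'ee_pos': array([126.92378322, 560.3655086 , 213.21755611]), 'ee_rot': array([-1.79910062e+02, -1.62750888e-03,  1.67238301e+02]), 'force': array([ 1.01646308, -0.39686021,  0.28213681]), 'torque': array([-0.01860213, -0.01681558,  0.03075099]), 'gripper_force': 0.0, 'gripper_width': 91.2518071560945}
```

View pics/side0.png

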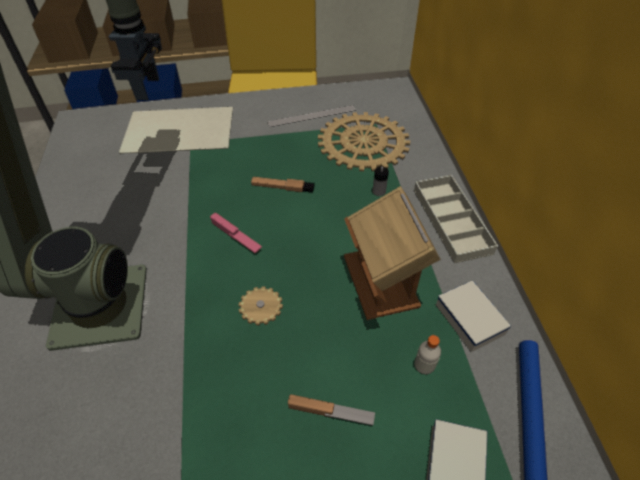

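View pics/top0.png

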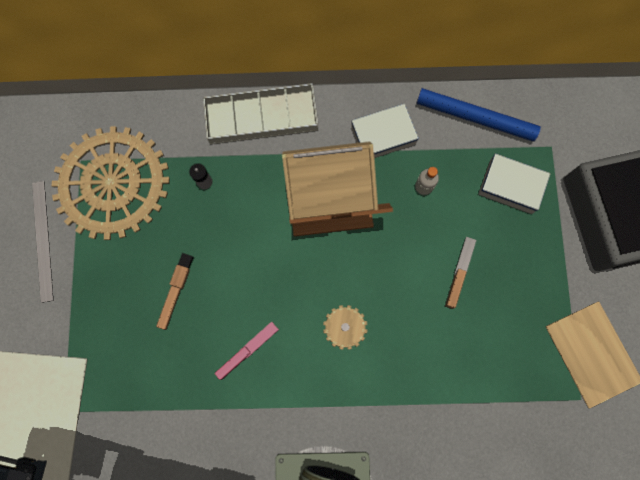

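The side view shows the beech and steel scraper at about (330,408), the pink look-alike at (235,232) and the brush at (283,184). In the top view these are at (462,272), (247,350) and (175,290). Only the object with the brown handle and grey blade fits the scraper: pink is ruled out, and the brush has black bristles. Next is one enlarged composite crop to confirm this and see the notch.

```bash
python3 - <<'E'
import cv2,numpy as np
s=cv2.imread("pics/side0.png");t=cv2.imread("pics/top0.png")
def c(im,x,y,w=100,h=75): return cv2.resize(im[y:y+h,x:x+w],(400,300),interpolation=cv2.INTER_CUBIC)
g=np.vstack([np.hstack([c(t,420,232),c(s,285,370)]),np.hstack([c(t,275,170,133,100)if 0 else cv2.resize(t[140:245,270:410],(400,300),interpolation=cv2.INTER_CUBIC),cv2.resize(s[185:290,320:460],(400,300),interpolation=cv2.INTER_CUBIC)])])
cv2.imwrite("pics/comp0.png",g)
E
```

```text
(no output)
```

View pics/comp0.png

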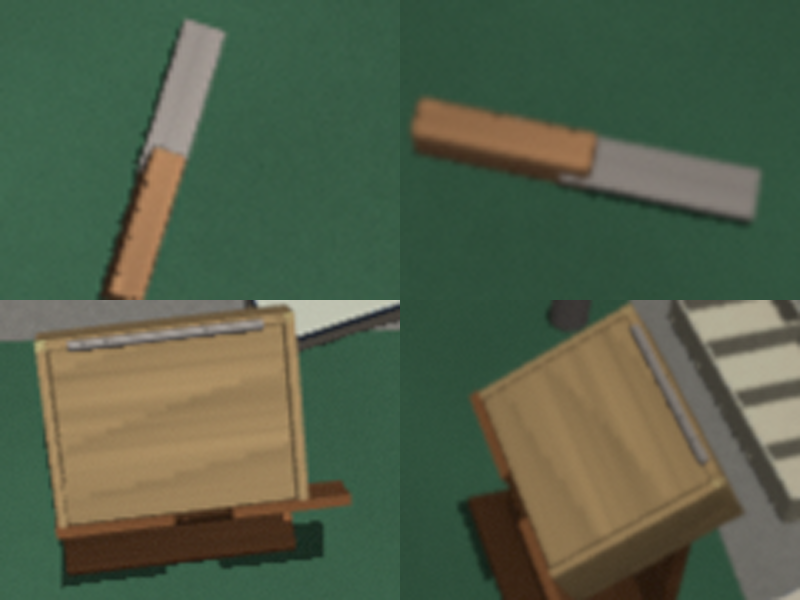

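The crop confirms it: the scraper has a beech handle and a steel blade, with the tip near (471,239) in the top view. The rail is shifted to the right (-y), and the notch shows dark at about top (331–351, 216). Now I fit the poses from both views.

```bash
cat > h.py <<'E'
import numpy as np,cv2
from scipy.spatial.transform import Rotation as R
from scipy.optimize import least_squares
from workcell import camera_model
def proj(n,P):
    c=camera_model(n); Rm=R.from_euler('xyz',c['rotation'],degrees=True).as_matrix()
    q=(np.atleast_2d(P)-c['origin'])@Rm*[1,-1,-1]
    K=np.array([[c['fx'],0,c['cx']],[0,c['fy'],c['cy']],[0,0,1]])
    return cv2.projectPoints(q,np.zeros(3),np.zeros(3),K,np.array(c['dist']))[0][:,0]
def world(p,M,slope):  # p=x,y,z,yaw
    return R.from_euler('ZY',[p[3],-slope],degrees=True).apply(M)+p[:3]
def fit(obs,slope,p0):
    f=lambda p:np.concatenate([(proj(n,world(p,np.array([o[0] for o in l],float),slope))-[o[1] for o in l]).ravel() for n,l in obs.items()])
    r=least_squares(f,p0,loss='soft_l1'); return r.x,f(r.x)
E
cat > m.py <<'E'
from h import *
T=lambda x,y:(420+x/4,232+y/4); S=lambda x,y:(285+(x-400)/4,370+y/4)
TB=lambda x,y:(270+x/2.857,140+(y-300)/2.857); SB=lambda x,y:(320+(x-400)/2.857,185+(y-300)/2.857)
np.set_printoptions(precision=1,suppress=True)
sc={'top':[((125,12,15.5),T(187,20)),((125,-12,15.5),T(225,33)),((45,10,28),T(152,147)),((45,-10,28),T(187,155))],
 'side':[((125,12,15.5),S(760,170)),((125,-12,15.5),S(752,219)),((45,10,28),S(598,135)),((45,-10,28),S(592,172)),((-45,10,28),S(420,97)),((-45,-10,28),S(413,128))]}
ps,r=fit(sc,0,[380,-270,2,0]); print('scraper',ps,r.reshape(-1,2))
bx={'top':[((146,93,46),TB(37,341)),((146,-93,46),TB(289,309)),((8,-93,46),TB(307,498)),((8,93,46),TB(62,526))],
 'side':[((146,93,46),SB(632,307)),((146,-93,46),SB(744,513)),((8,-93,46),SB(553,572))]}
pb,r=fit(bx,30,[500,0,102,0]); print('box',pb,r.reshape(-1,2))
# ray -> case y at rail top front edge x~4,z=46
for nm,n,px,m in [('notchL','top',TB(175,517),(4,46)),('notchR','top',TB(233,514),(4,46)),('railR','top',TB(350,492),(4,46)),('side notch far','side',SB(509,473),(0,46)),('side notch near','side',SB(521,513),(0,46)),('railL side','side',SB(471,395),(0,46))]:
    y=least_squares(lambda y:proj(n,world(pb,np.array([[m[0],y[0],m[1]]]),30))[0]-px,[0]); print(nm,y.x,y.fun)
np.save('pb.npy',pb);np.save('ps.npy',ps)
E
python3 m.py
```

```text
scraper [ 454.5 -314.2   -4.4  -21.3] [[-0.4  0.1]
 [-0.1  0.2]
 [ 0.4 -0.5]
 [ 0.1  0.4]
 [-0.   0.4]
 [ 0.1  0. ]
 [ 0.4 -0.7]
 [-0.2 -0.1]
 [ 0.4 -0.6]
 [-0.4  1.2]]
box [621.9 -37.   94.4   5.3] [[-0.5  0.1]
 [ 1.4  0.6]
 [ 0.2 -0.5]
 [-0.8  0. ]
 [ 0.6  0.1]
 [-5.4 -9.1]
 [ 1.2  3. ]]
notchL [6.9] [0.  0.2]
notchR [-36.3] [-0.1 -1.1]
railR [-125.] [0.2 1.6]
side notch far [13.4] [-2.   0.8]
side notch near [-25.4] [-0.8  0.3]
railL side [100.4] [ 0.2 -0.1]
```

```bash
sed -i 's/SB(744,513)/SB(716,472)/' m.py; cat >> m.py <<'E'
print('--- z fixed, per camera')
for nm,o,s,p,z in [('scr',sc,0,ps,2.),('box',bx,30,pb,102.)]:
    for ks in (['top'],['side'],['top','side']):
        f=lambda q:np.concatenate([(proj(n,world([q[0],q[1],z,q[2]],np.array([a[0] for a in o[n]],float),s))-[a[1] for a in o[n]]).ravel() for n in ks])
        r=least_squares(f,[p[0],p[1],p[3]],loss='soft_l1'); print(nm,ks,r.x,np.abs(r.fun).mean())
E
python3 m.py
```

```text
scraper [ 454.5 -314.2   -4.4  -21.3] [[-0.4  0.1]
 [-0.1  0.2]
 [ 0.4 -0.5]
 [ 0.1  0.4]
 [-0.   0.4]
 [ 0.1  0. ]
 [ 0.4 -0.7]
 [-0.2 -0.1]
 [ 0.4 -0.6]
 [-0.4  1.2]]
box [618.9 -36.  103.    5.3] [[-1.3 -0.1]
 [ 1.4  0.4]
 [ 0.2 -0.2]
 [-1.5  0.4]
 [-0.4 -2.9]
 [ 3.5  2.3]
 [-0.1  0.3]]
notchL [6.] [0.1 0.5]
notchR [-36.9] [-0.1 -0.8]
railR [-124.9] [0.2 2. ]
side notch far [5.3] [-2.2  0.8]
side notch near [-33.1] [-1.   0.4]
railL side [91.4] [ 0.1 -0. ]
--- z fixed, per camera
scr ['top'] [ 453.7 -311.9  -21.7] 0.24080912556498646
scr ['side'] [ 453.9 -316.6  -21.3] 0.4259385243395428
scr ['top', 'side'] [ 453.7 -315.5  -21.1] 0.6343337325927024
box ['top'] [619.6 -37.    5.5] 0.6559511088425474
box ['side'] [618.6 -33.8   5. ] 1.5679221812722564
box ['top', 'side'] [619.1 -35.9   5.3] 1.0659820285568722
```

```bash
cat > mv.py <<'E'
from h import *
from workcell import state
np.set_printoptions(precision=1,suppress=True)
TILT=10
def Rscr(yaw,pitch): return R.from_euler('ZY',[yaw,-pitch],degrees=True)   # scraper attitude, pitch = nose up
def Rtool(yaw,pitch): return Rscr(yaw,pitch)*R.from_euler('YX',[TILT,180],degrees=True)
def cur():
    s=state(); return s['ee_pos'],R.from_euler('xyz',s['ee_rot'],degrees=True)
def row(pos,Rt,base=None):
    p,r=base or cur()
    return np.r_[(r.inv()*Rt).as_rotvec(degrees=True), r.inv().apply(np.array(pos)-p)]
E
python3 - <<'E'
from mv import *
a=np.array([380,150,250.]); Ra=R.from_euler('xyz',[180,0,73],degrees=True)
print(row(a,Ra))
ps=[453.8,-314,2]; g=np.array(ps)+Rscr(-21.4,0).apply([18,0,0]); g[2]=110
print(g,row(g,Rtool(-21.4,0),(a,Ra)))
E
```

```text
[  -0.1    0.1   94.2 -337.5 -344.4  -36.3]
[ 470.6 -320.6  110. ] [   8.2   -7.6   94.1 -423.5  224.2  140. ]
```

carry_out --pt "0 0 94 -338 -344 -36 1" --pt "0 0 94 -338 -344 -36 1" --pt "0 0 94 -338 -344 -36 1" --pt "0 0 94 -338 -344 -36 1" --pt "0 0 94 -338 -344 -36 1" --pt "0 0 94 -338 -344 -36 1" --pt "0 0 94 -338 -344 -36 1" --pt "0 0 94 -338 -344 -36 1" --pt "0 0 94 -338 -344 -36 1" --pt "0 0 94 -338 -344 -36 1" --pt "0 0 94 -338 -344 -36 1" --pt "0 0 94 -338 -344 -36 1" --pt "0 0 94 -338 -344 -36 1" --pt "0 0 94 -338 -344 -36 1"

```text
time_s: 1.5
ee_pos: [380.2, 151.1, 249.8]
ee_rot: [-180.0, 0.0, 73.4]
force: [0.7, -0.3, -0.1]
gripper_width: 91.5
gripper_force: 0.0
```

carry_out --pt "8.2 -7.6 94 -424 224 140 1" --pt "8.2 -7.6 94 -424 224 140 1" --pt "8.2 -7.6 94 -424 224 140 1" --pt "8.2 -7.6 94 -424 224 140 1" --pt "8.2 -7.6 94 -424 224 140 1" --pt "8.2 -7.6 94 -424 224 140 1" --pt "8.2 -7.6 94 -424 224 140 1" --pt "8.2 -7.6 94 -424 224 140 1" --pt "8.2 -7.6 94 -424 224 140 1" --pt "8.2 -7.6 94 -424 224 140 1" --pt "8.2 -7.6 94 -424 224 140 1" --pt "8.2 -7.6 94 -424 224 140 1" --pt "8.2 -7.6 94 -424 224 140 1" --pt "8.2 -7.6 94 -424 224 140 1" --pt "8.2 -7.6 94 -424 224 140 1" --pt "8.2 -7.6 94 -424 224 140 1"

```text
time_s: 3.1
ee_pos: [473.0, -319.2, 110.5]
ee_rot: [-180.0, 9.9, -20.9]
force: [-1.0, 0.2, -0.1]
gripper_width: 91.3
gripper_force: 0.0
```

```bash
python3 - <<'E'
from mv import *
s=state(); print(s['time_s'],s['qpos'],s['ee_pos'],s['ee_rot'],s['force'])
g=np.array([453.8,-314,2])+Rscr(-21.4,0).apply([18,0,0]); g[2]=9
print(row(g,Rtool(-21.4,0)))
E
```

```text
3.1 [-33.9  27.6  91.3  -2.3  70.8  78. ] [ 473.  -319.2  110.5] [-180.     9.9  -20.9] [-1.   0.2 -0.1]
[  0.1  -0.1   0.5  15.7   2.2 100.3]
```

carry_out --pt "0 0 0.5 10 2 60 1" --pt "0 0 0.5 15.5 2 94 1" --pt "0 0 0.5 15.7 2.2 100 1" --pt "0 0 0.5 15.7 2.2 100 1" --pt "0 0 0.5 15.7 2.2 100 1"

```text
time_s: 3.6
ee_pos: [471.7, -322.2, 10.6]
ee_rot: [179.9, 9.8, -21.5]
force: [-0.4, 0.1, 0.7]
gripper_width: 91.4
gripper_force: 0.0
```

carry_out --pt "0 0 0 0 0 0 -1" --pt "0 0 0 0 0 0 -1" --pt "0 0 0 0 0 0 -1" --pt "0 0 0 0 0 0 -1" --pt "0 0 0 0 0 0 -1" --pt "0 0 0 0 0 0 -1" --pt "0 0 0 0 0 0 -1" --pt "0 0 0 0 0 0 -1" --pt "0 0 0 0 0 0 -1" --force 60

```text
time_s: 4.5
ee_pos: [470.3, -321.3, 8.6]
ee_rot: [179.9, 10.0, -21.5]
force: [-0.3, -0.6, -0.4]
gripper_width: 22.1
gripper_force: 17.7
```

```bash
cat >> mv.py <<'E'
B=[619.2,-36.2,102.,5.4]; TIP=np.array([107,0,7.4])
def tcp(tc,pitch=30,yaw=None):
    yaw=B[3] if yaw is None else yaw
    return world(B,np.array(tc,float),30)-Rscr(yaw,pitch).apply(TIP), Rtool(yaw,pitch)
def tipnow():
    p,r=cur(); rs=r*R.from_euler('YX',[TILT,180],degrees=True).inv(); w=p+rs.apply(TIP)
    return R.from_euler('ZY',[B[3],-30],degrees=True).inv().apply(w-B[:3]), rs.as_euler('ZYX',degrees=True)*[1,-1,1]
E
python3 - <<'E'
from mv import *
c=cur(); up=(c[0]+[0,0,160],c[1]); print(row(*up)); t=tcp((-40,-15,60)); print(t[0],row(*t,up))
E
```

```text
[   0.     0.     0.   -27.7    0.2 -157.6]
[467.7 -65.6  74.1] [   2.4   29.4  -27.1  -78.5 -237.   109.5]
```

carry_out --pt "0 0 0 0 0 0 -1" --pt "0 0 0 0 0 0 -1" --pt "0 0 0 0 0 0 -1" --pt "0 0 0 -3.5 0 -20 -1" --pt "0 0 0 -10 0 -58 -1" --pt "0 0 0 -19 0 -106 -1" --pt "0 0 0 -27.7 0 -158 -1" --pt "0 0 0 -27.7 0 -158 -1" --pt "0 0 0 -27.7 0 -158 -1" --force 60

```text
time_s: 5.4
ee_pos: [470.9, -321.4, 170.2]
ee_rot: [179.9, 9.8, -21.5]
force: [-0.5, 0.2, -2.2]
gripper_width: 19.6
gripper_force: 60.0
```

carry_out --pt "2.4 29.4 -27 -78 -237 80 -1" --pt "2.4 29.4 -27 -78 -237 100 -1" --pt "2.4 29.4 -27 -78 -237 109 -1" --pt "2.4 29.4 -27 -78 -237 109 -1" --pt "2.4 29.4 -27 -78 -237 109 -1" --pt "2.4 29.4 -27 -78 -237 109 -1" --pt "2.4 29.4 -27 -78 -237 109 -1" --pt "2.4 29.4 -27 -78 -237 109 -1" --pt "2.4 29.4 -27 -78 -237 109 -1"

```text
time_s: 6.3
ee_pos: [469.0, -66.5, 74.8]
ee_rot: [179.9, -20.0, 5.3]
force: [0.5, 0.1, -0.9]
gripper_width: 19.4
gripper_force: 60.0
```

```bash
python3 - <<'E'
from mv import *
from workcell import grab_frame
s=state(); print(s['time_s'],s['qpos'],s['gripper_width'],s['gripper_force'],tipnow())
t=grab_frame('top')[:,:,::-1];d=grab_frame('side')[:,:,::-1]
cv2.imwrite('pics/t1.png',t);cv2.imwrite('pics/s1.png',d)
c=lambda im,x,y:cv2.resize(im[y:y+150,x:x+100],(400,600),interpolation=cv2.INTER_CUBIC)
cv2.imwrite('pics/c1.png',np.hstack([c(t,300,140),c(d,310,185)]))
p=world(B,np.array([tipnow()[0]]),30); print(proj('top',p),proj('side',p))
E
```

```text
6.3 [-14.   10.6 128.5  16.7  22.8  56.3] 19.41705422996066 59.994888603687286 (array([-38.5, -16.3,  60. ]), array([ 5.3, 30. , -0.1]))
[[344.5 236.1]] [[340.9 260.1]]
```

View pics/c1.png

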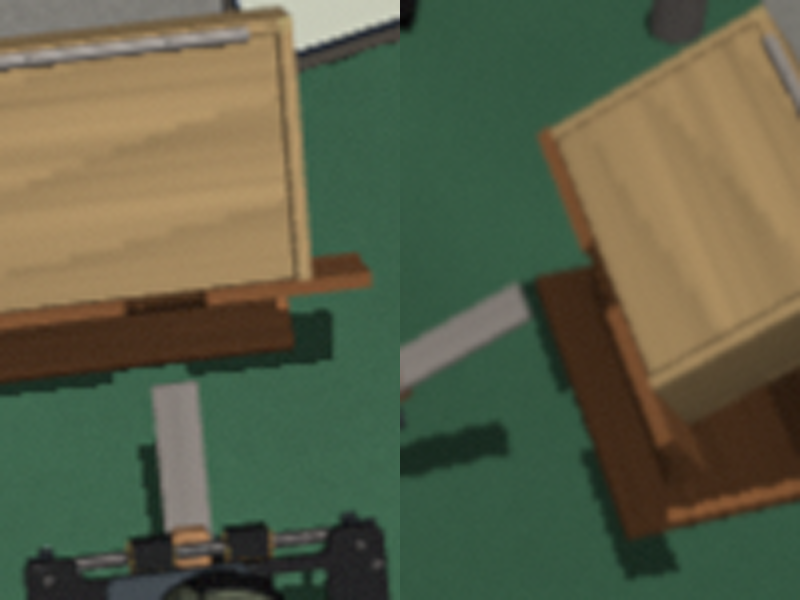

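Predicted tip pixels are top (344.5,236.1) and side (340.9,260.1). The picture shows (343.8,235.8) and (341.1,260.0), so the grasp model is right. I'll check the case model with an overlay.

```bash
python3 - <<'E'
from mv import *
ims=[]
N=-15
for n,f,x0,y0 in (('top','t1',280,165),('side','s1',330,205)):
    im=cv2.resize(cv2.imread(f'pics/{f}.png')[y0:y0+66,x0:x0+ (88 if 0 else 66)],(396,396),interpolation=cv2.INTER_CUBIC)
    def pl(P,col):
        q=((proj(n,world(B,np.array(P,float),30))-[x0,y0]+.5)*6*16).astype(int)
        cv2.polylines(im,[q.reshape(-1,1,2)],False,col,1,cv2.LINE_AA,4)
    pl([(9.5,84,46),(9.5,-84,46),(138,-84,46),(138,84,46),(9.5,84,46)],(255,255,0))
    pl([(0,N+110,46),(0,N+22,46),(0,N+22,31),(0,N-22,31),(0,N-22,46),(0,N-110,46),(8,N-110,46)],(0,0,255))
    pl([(8,-93,46),(146,-93,46),(146,93,46)],(0,255,0))
    ims.append(im)
cv2.imwrite('pics/ov.png',np.hstack(ims))
E
```

```text
(no output)
```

View pics/ov.png

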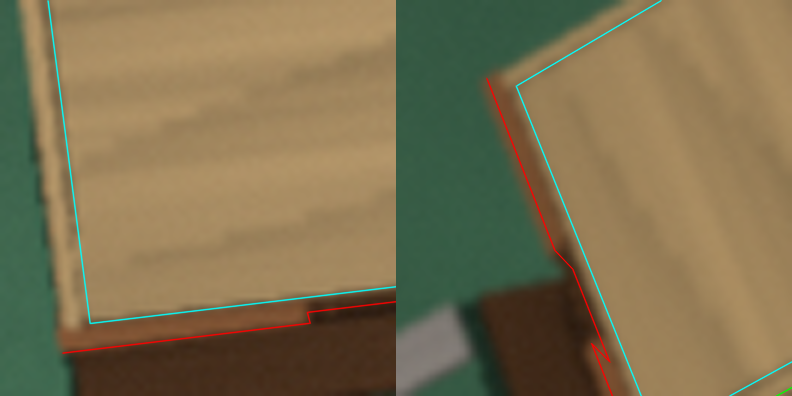

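The overlay fits: the case, the rail and the notch edges (middle y = -15) line up in both views. Next I bring the tip over the notch floor and feel for it.

```bash
python3 - <<'E'
from mv import *
for q in [(-15,-15,37),(4,-15,37),(4,-15,33),(4,-15,31)]: print(q,row(*tcp(q)))
E
```

```text
(-15, -15, 37) [ 0.1 -0.  -0.2 27.  -1.4 18.9]
(4, -15, 37) [ 0.1 -0.  -0.2 45.7 -1.5 15.6]
(4, -15, 33) [ 0.1 -0.  -0.2 46.4 -1.5 19.5]
(4, -15, 31) [ 0.1 -0.  -0.2 46.8 -1.5 21.5]
```

carry_out --pt "0 0 -0.2 14 -1.4 10 -1" --pt "0 0 -0.2 27 -1.4 18.9 -1" --pt "0 0 -0.2 27 -1.4 18.9 -1" --pt "0 0 -0.2 33 -1.4 17.8 -1" --pt "0 0 -0.2 40 -1.5 16.6 -1" --pt "0 0 -0.2 45.7 -1.5 15.6 -1" --pt "0 0 -0.2 45.7 -1.5 15.6 -1" --pt "0 0 -0.2 45.7 -1.5 15.6 -1" --pt "0 0 -0.2 45.7 -1.5 15.6 -1"

```text
time_s: 7.3
ee_pos: [515.9, -59.7, 75.8]
ee_rot: [179.9, -19.9, 5.5]
force: [-1.3, -0.8, -1.5]
gripper_width: 19.9
gripper_force: 60.0
```

```bash
python3 - <<'E'
from mv import *
s=state(); print(s['time_s'],tipnow(),s['force'],s['torque'])
E
```

```text
7.3 (array([  2.9, -13.4,  37.1]), array([ 5.5, 29.9, -0.1])) [-1.3 -0.8 -1.5] [-0.1  0.4 -0. ]
```

carry_out --pt "0 0 0 0.3 0 1.5 -1" --pt "0 0 0 0.5 0 3 -1" --pt "0 0 0 0.5 0 3 -1"

```text
time_s: 7.6
ee_pos: [517.6, -59.6, 72.9]
ee_rot: [179.9, -19.9, 5.5]
force: [0.3, -0.7, -1.0]
gripper_width: 19.4
gripper_force: 60.0
```

carry_out --pt "0 0 0 0.2 0 1 -1" --pt "0 0 0 0.2 0 1 -1" --pt "0 0 0 0.2 0 1 -1"

```text
time_s: 7.9
ee_pos: [518.3, -59.6, 72.3]
ee_rot: [179.9, -20.0, 5.5]
force: [-0.3, -0.2, -1.2]
gripper_width: 19.6
gripper_force: 60.0
```

```bash
python3 - <<'E'
from mv import *
s=state(); print(s['time_s'],tipnow(),s['force'],s['torque'])
E
```

```text
7.9 (array([  3.3, -13.5,  32.9]), array([ 5.5, 30. , -0.1])) [-0.3 -0.2 -1.2] [-0.1  0.4  0. ]
```

carry_out --pt "0 0 0 0.2 0 1 -1" --pt "0 0 0 0.2 0 1 -1" --pt "0 0 0 0.2 0 1 -1"

```text
time_s: 8.2
ee_pos: [518.8, -59.5, 71.7]
ee_rot: [179.9, -20.0, 5.5]
force: [-1.9, 0.1, 2.9]
gripper_width: 19.6
gripper_force: 60.0
```

carry_out --pt "0 0 0 0.2 0 1 -1" --pt "0 0 0 0.2 0 1 -1" --pt "0 0 0 0.2 0 1 -1"

```text
time_s: 8.5
ee_pos: [519.3, -59.4, 70.7]
ee_rot: [179.9, -20.0, 5.5]
force: [-4.4, -0.6, 2.7]
gripper_width: 19.8
gripper_force: 60.0
```

```bash
python3 - <<'E'
from mv import *
s=state(); print(s['time_s'],tipnow(),s['force'],s['torque'])
E
```

```text
8.5 (array([  3.3, -13.5,  31. ]), array([ 5.5, 30. , -0.1])) [-4.4 -0.6  2.7] [-0.1  0.2  0. ]
```

Floor contact came at model z ≈ 32.2 mm, where 32.5 was expected. I raise 2.3 mm and slide the blade in.

carry_out --pt "0 0 0 -0.4 0.7 -2.3 -1" --pt "0 0 0 -0.4 1 -2.3 -1" --pt "0 0 0 5 1 -3.3 -1" --pt "0 0 0 10 1 -4.1 -1" --pt "0 0 0 13 1 -4.7 -1" --pt "0 0 0 13 1 -4.7 -1"

```text
time_s: 9.1
ee_pos: [531.0, -59.5, 79.9]
ee_rot: [179.9, -20.0, 5.5]
force: [0.2, -0.9, -1.0]
gripper_width: 19.7
gripper_force: 60.0
```

```bash
python3 - <<'E'
from mv import *
s=state(); print(s['time_s'],tipnow(),s['force'],s['torque'])
E
```

```text
9.1 (array([ 18. , -14.6,  33.3]), array([ 5.6, 30. , -0.1])) [ 0.2 -0.9 -1. ] [-0.1  0.5  0. ]
```

carry_out --pt "0 0 0 5 0 -0.9 -1" --pt "0 0 0 10 0 -1.8 -1" --pt "0 0 0 15 0 -2.7 -1" --pt "0 0 0 18 0 -3.2 -1" --pt "0 0 0 18 0 -3.2 -1" --pt "0 0 0 18 0 -3.2 -1"

```text
time_s: 9.7
ee_pos: [545.6, -57.9, 88.5]
ee_rot: [179.9, -19.9, 5.5]
force: [0.0, 0.0, -1.3]
gripper_width: 20.3
gripper_force: 60.0
```

```bash
python3 - <<'E'
from mv import *
s=state(); print(s['time_s'],tipnow(),s['force'],s['torque'],s['qpos'])
from workcell import grab_frame
t=grab_frame('top')[:,:,::-1];d=grab_frame('side')[:,:,::-1]
c=lambda im,x,y:cv2.resize(im[y:y+150,x:x+100],(400,600),interpolation=cv2.INTER_CUBIC)
cv2.imwrite('pics/c2.png',np.hstack([c(t,300,140),c(d,310,185)]))
E
```

```text
9.7 (array([ 35.1, -14.4,  33.3]), array([ 5.5, 29.9, -0.1])) [ 0.   0.  -1.3] [-0.1  0.4  0. ] [-10.5  15.1 118.9  11.6  27.3  64.6]
```

View pics/c2.png

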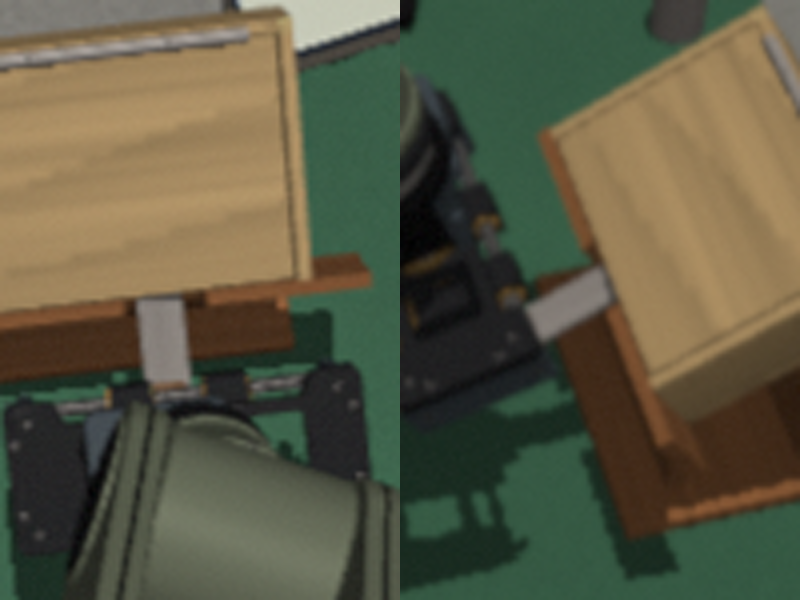

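The blade is in the notch at model x = 35 mm, about 25 mm under the still shut cover. Now I lever.

```bash
cat >> mv.py <<'E'
def lift(th,d,pitch):
    c,s=np.cos(th),np.sin(th)
    q=np.array([138-d*c-8*s,-14.5,46+d*s-8*c]); a=np.radians(pitch-30)
    q+=1.5*np.array([np.sin(a),0,-np.cos(a)]); return tcp(q,pitch)
def path(ths,ds,ps):
    base=cur()
    for t,d,p in zip(ths,ds,ps): print(round(float(t),2),np.round(row(*lift(t,d,p),base),1).tolist())
E
python3 - <<'E'
from mv import *
path(np.arange(0,.61,.05),[103]*13,[30]*13)
E
```

```text
0.0 [0.1, 0.1, 0.1, -0.4, -0.1, -3.1]
0.05 [0.1, 0.1, 0.1, -1.6, -0.1, -8.1]
0.1 [0.1, 0.1, 0.1, -2.5, -0.1, -13.2]
0.15 [0.1, 0.1, 0.1, -3.1, -0.1, -18.3]
0.2 [0.1, 0.1, 0.1, -3.6, -0.1, -23.5]
0.25 [0.1, 0.1, 0.1, -3.7, -0.1, -28.6]
0.3 [0.1, 0.1, 0.1, -3.6, -0.1, -33.8]
0.35 [0.1, 0.1, 0.1, -3.2, -0.1, -39.0]
0.4 [0.1, 0.1, 0.1, -2.6, -0.1, -44.1]
0.45 [0.1, 0.1, 0.1, -1.7, -0.1, -49.2]
0.5 [0.1, 0.1, 0.1, -0.6, -0.1, -54.2]
0.55 [0.1, 0.1, 0.1, 0.8, -0.1, -59.2]
0.6 [0.1, 0.1, 0.1, 2.4, -0.1, -64.1]
```

carry_out --pt "0 0 0 -0.4 0 -3 -1" --pt "0 0 0 -1 0 -5.5 -1" --pt "0 0 0 -1.6 0 -8 -1" --pt "0 0 0 -2 0 -10.5 -1" --pt "0 0 0 -2.5 0 -13 -1" --pt "0 0 0 -2.5 0 -13 -1"

```text
time_s: 10.4
ee_pos: [538.4, -58.5, 100.0]
ee_rot: [179.9, -19.9, 5.5]
force: [-0.1, 0.1, -4.8]
gripper_width: 19.8
gripper_force: 60.0
```

```bash
python3 - <<'E'
from mv import *
s=state(); print(s['time_s'],tipnow(),s['force'],s['torque'],s['gripper_force'])
path([.15,.2,.25,.3,.35,.4,.45,.5],[103]*8,[30]*8)
E
```

```text
10.4 (array([ 34.5, -14.4,  46.7]), array([ 5.5, 29.9, -0.1])) [-0.1  0.1 -4.8] [-0.1  0.9 -0. ] 59.99826639890671
0.15 [0.1, 0.1, 0.1, -0.5, -0.1, -5.1]
0.2 [0.1, 0.1, 0.1, -0.9, -0.1, -10.2]
0.25 [0.1, 0.1, 0.1, -1.0, -0.1, -15.4]
0.3 [0.1, 0.1, 0.1, -0.9, -0.0, -20.6]
0.35 [0.1, 0.1, 0.1, -0.5, -0.0, -25.7]
0.4 [0.1, 0.1, 0.1, 0.1, -0.0, -30.8]
0.45 [0.1, 0.1, 0.1, 1.0, -0.0, -35.9]
0.5 [0.1, 0.1, 0.1, 2.1, -0.0, -41.0]
```

carry_out --pt "0 0 0 -0.2 0 -2.5 -1" --pt "0 0 0 -0.5 0 -5 -1" --pt "0 0 0 -0.7 0 -8 -1" --pt "0 0 0 -0.9 0 -11 -1" --pt "0 0 0 -1 0 -15.4 -1" --pt "0 0 0 -0.9 0 -20.6 -1" --pt "0 0 0 -0.5 0 -25.7 -1" --pt "0 0 0 0 0 -31 -1" --pt "0 0 0 1 0 -36 -1" --pt "0 0 0 2 0 -41 -1" --pt "0 0 0 2 0 -41 -1" --pt "0 0 0 2 0 -41 -1"

```text
time_s: 11.6
ee_pos: [527.7, -59.7, 140.0]
ee_rot: [179.9, -20.1, 5.5]
force: [-1.0, -0.2, -3.2]
gripper_width: 19.9
gripper_force: 60.0
```

```bash
python3 - <<'E'
from mv import *
s=state(); print(s['time_s'],tipnow(),s['force'],s['torque'],s['gripper_force'],s['qpos'])
from workcell import grab_frame
d=grab_frame('side')[:,:,::-1];t=grab_frame('top')[:,:,::-1]
c=lambda im,x,y:cv2.resize(im[y:y+150,x:x+100],(400,600),interpolation=cv2.INTER_CUBIC)
cv2.imwrite('pics/c3.png',np.hstack([c(t,300,140),c(d,310,165)]))
E
```

```text
11.6 (array([ 45.2, -14.6,  87.1]), array([ 5.5, 30.1, -0.2])) [-1.  -0.2 -3.2] [-0.1  0.9  0. ] 59.998857378959656 [-11.2   9.6 117.    9.8  34.5  66.2]
```

View pics/c3.png

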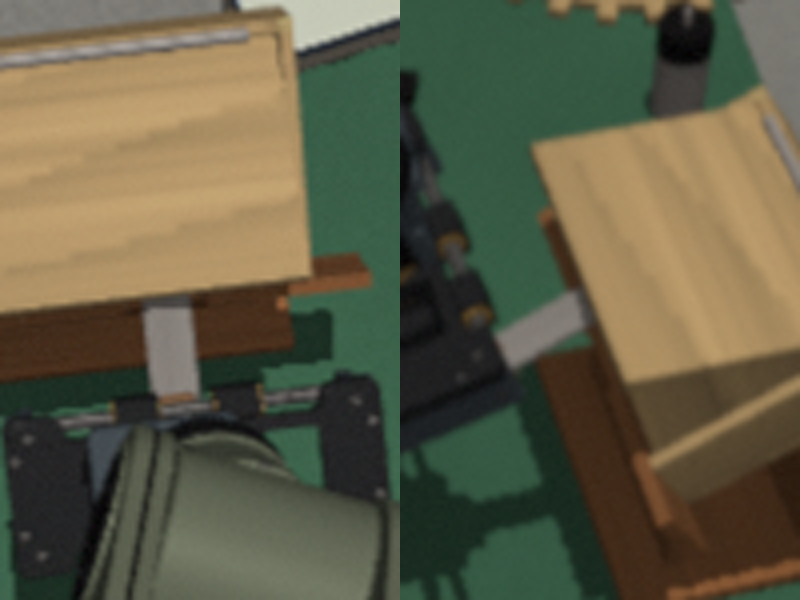

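The cover is clearly ajar at about 0.5 rad and held by the blade, with the load seen on the wrist. Next I swing it on.

```bash
python3 - <<'E'
from mv import *
# cover angle from far front corner, side pixel
for n,px,y in (('side',(343.25,201.25),84),('top',(377.5,209),-84)):
    f=lambda t:proj(n,world(B,np.array([[138-128.5*np.cos(t[0]),y,46+128.5*np.sin(t[0])]]),30))[0]-px
    r=least_squares(f,[.5]);print(n,r.x,r.fun)
th=np.linspace(.5,1.78,19); path(th,np.linspace(103,80,19),np.linspace(30,18,19))
E
```

```text
side [0.5] [-0.3  0. ]
top [0.5] [-0.4 -0.1]
0.5 [0.1, -0.1, 0.1, -1.5, -0.4, 0.2]
0.57 [0.1, -0.8, 0.1, 1.4, -0.4, -7.5]
0.64 [0.1, -1.4, 0.1, 4.8, -0.3, -15.0]
0.71 [0.1, -2.1, 0.1, 8.5, -0.3, -22.1]
0.78 [0.1, -2.8, 0.1, 12.7, -0.3, -28.8]
0.86 [0.1, -3.4, 0.1, 17.2, -0.3, -35.1]
0.93 [0.1, -4.1, 0.1, 21.9, -0.3, -41.0]
1.0 [0.1, -4.8, 0.1, 27.0, -0.2, -46.4]
1.07 [0.1, -5.4, 0.1, 32.3, -0.2, -51.5]
1.14 [0.1, -6.1, 0.1, 37.8, -0.2, -56.0]
1.21 [0.1, -6.8, 0.1, 43.4, -0.2, -60.2]
1.28 [0.1, -7.4, 0.1, 49.2, -0.2, -63.8]
1.35 [0.1, -8.1, 0.1, 55.0, -0.2, -67.0]
1.42 [0.1, -8.8, 0.1, 61.0, -0.1, -69.7]
1.5 [0.1, -9.4, 0.1, 66.9, -0.1, -72.0]
1.57 [0.1, -10.1, 0.1, 72.8, -0.1, -73.8]
1.64 [0.1, -10.8, 0.1, 78.7, -0.1, -75.2]
1.71 [0.1, -11.4, 0.1, 84.4, -0.1, -76.1]
1.78 [0.1, -12.1, 0.1, 90.1, -0.1, -76.7]
```

carry_out --pt "0 -0.8 0 1.4 0 -7.5 -1" --pt "0 -1.4 0 4.8 0 -15 -1" --pt "0 -2.1 0 8.5 0 -22 -1" --pt "0 -2.8 0 12.7 0 -29 -1" --pt "0 -3.4 0 17.2 0 -35 -1" --pt "0 -4.1 0 22 0 -41 -1" --pt "0 -4.8 0 27 0 -46.5 -1" --pt "0 -5.4 0 32 0 -51.5 -1" --pt "0 -6.1 0 38 0 -56 -1" --pt "0 -6.8 0 43.5 0 -60 -1" --pt "0 -6.8 0 43.5 0 -60 -1"

```text
time_s: 12.8
ee_pos: [547.6, -57.5, 210.7]
ee_rot: [179.9, -13.2, 5.5]
force: [-3.1, 0.2, -1.8]
gripper_width: 19.8
gripper_force: 60.0
```

```bash
python3 - <<'E'
from mv import *
s=state(); print(s['time_s'],tipnow(),s['force'],s['torque'],s['gripper_force'],s['qpos'])
path([1.28,1.35,1.42,1.5,1.57,1.64,1.71,1.75,1.8,1.85],np.linspace(91,80,10),np.linspace(23,18,10))
from workcell import grab_frame
d=grab_frame('side')[:,:,::-1];t=grab_frame('top')[:,:,::-1]
c=lambda im,x,y:cv2.resize(im[y:y+150,x:x+100],(400,600),interpolation=cv2.INTER_CUBIC)
cv2.imwrite('pics/c4.png',np.hstack([c(t,300,140),c(d,310,145)]))
E
```

```text
12.8 (array([ 98. , -14.2, 125.4]), array([ 5.5, 23.2, -0.1])) [-3.1  0.2 -1.8] [-0.1  0.9  0. ] 59.99978095293045 [ -9.1   9.9 103.1   3.9  54.4  73.4]
1.28 [0.1, -0.2, 0.1, 4.6, 0.1, -5.8]
1.35 [0.1, -0.7, 0.1, 10.1, 0.1, -9.6]
1.42 [0.1, -1.3, 0.1, 15.7, 0.1, -12.9]
1.5 [0.1, -1.8, 0.1, 22.1, 0.1, -16.1]
1.57 [0.1, -2.4, 0.1, 27.8, 0.2, -18.5]
1.64 [0.1, -2.9, 0.1, 33.6, 0.2, -20.4]
1.71 [0.1, -3.5, 0.1, 39.3, 0.2, -21.9]
1.75 [0.1, -4.0, 0.1, 42.5, 0.2, -22.5]
1.8 [0.1, -4.6, 0.1, 46.5, 0.2, -23.0]
1.85 [0.1, -5.2, 0.1, 50.3, 0.2, -23.4]
```

View pics/c4.png

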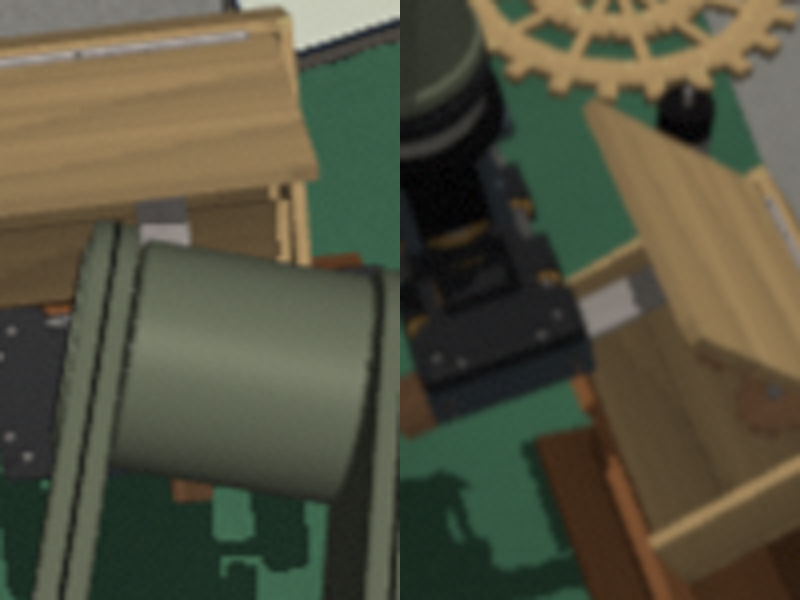

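The cover is at roughly 1.2 rad with the blade under it, and the fingers are clear of it. I go on to the stop, overshooting slightly.

carry_out --pt "0 -0.2 0 4.6 0 -5.8 -1" --pt "0 -0.7 0 10 0 -9.6 -1" --pt "0 -1.3 0 15.7 0 -13 -1" --pt "0 -1.8 0 22 0 -16 -1" --pt "0 -2.4 0 28 0 -18.5 -1" --pt "0 -2.9 0 33.5 0 -20.4 -1" --pt "0 -3.5 0 39 0 -22 -1" --pt "0 -4 0 42.5 0 -22.5 -1" --pt "0 -4.6 0 46.5 0 -23 -1" --pt "0 -4.6 0 46.5 0 -23 -1"

```text
time_s: 13.9
ee_pos: [582.2, -54.2, 242.1]
ee_rot: [179.9, -7.8, 5.5]
force: [-18.0, -2.9, -1.7]
gripper_width: 19.5
gripper_force: 60.0
```

```bash
python3 - <<'E'
from mv import *
s=state(); print(s['time_s'],tipnow(),s['force'],s['torque'],s['gripper_force'],s['qpos'])
from workcell import grab_frame
d=grab_frame('side')[:,:,::-1];t=grab_frame('top')[:,:,::-1]
c=lambda im,x,y:cv2.resize(im[y:y+150,x:x+100],(400,600),interpolation=cv2.INTER_CUBIC)
cv2.imwrite('pics/c5.png',np.hstack([c(t,300,140),c(d,310,145)]))
E
```

```text
13.9 (array([142.8, -14.3, 125.2]), array([ 5.5, 17.8, -0.1])) [-18.   -2.9  -1.7] [-0.4  2.7 -0.1] 60.00355839729309 [-7.4 14.3 91.7  1.8 66.4 76.5]
```

```bash
python3 - <<'E'
from mv import *
c=cur(); a=(c[0]+Rscr(5.5,0).apply([-120,0,0]),c[1]); print(row(*a))
b=(np.array([470.3,-321.3,90]),Rtool(-21.4,0)); print(row(*b,a))
E
```

```text
[   0.     0.     0.  -118.9    0.1  -16.4]
[  0.6 -17.5  27.  -37.5 254.9 148.8]
```

View pics/c5.png

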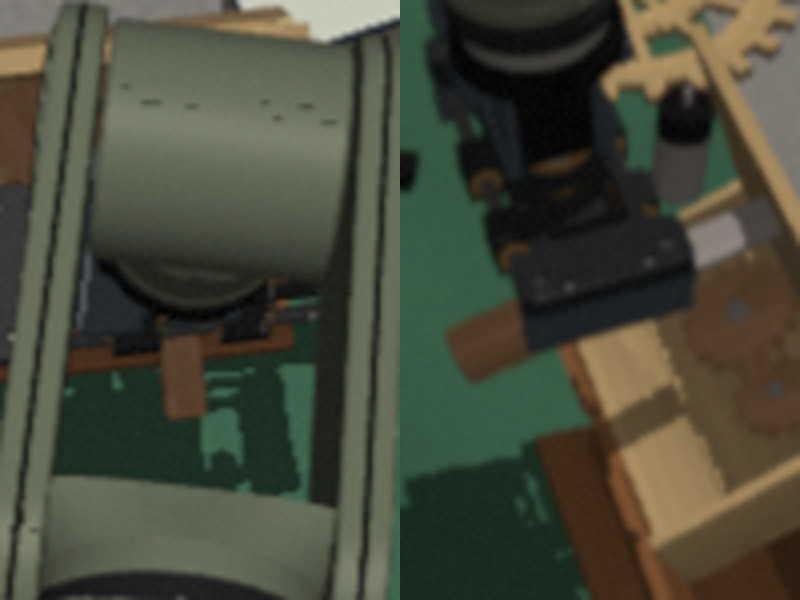

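The side view shows the cover edge-on at its stop, pressed by the blade with 18 N. I back out and carry the scraper to its old free place.

carry_out --pt "0 0 0 -20 0 -3 -1" --pt "0 0 0 -60 0 -8 -1" --pt "0 0 0 -100 0 -14 -1" --pt "0 0 0 -119 0 -16 -1" --pt "0 0 0 -119 0 -16 -1"

```text
time_s: 14.5
ee_pos: [467.8, -65.4, 243.7]
ee_rot: [179.8, -8.9, 5.4]
force: [-0.3, 0.8, -0.4]
gripper_width: 19.9
gripper_force: 60.0
```

carry_out --pt "0.6 -17.5 27 -37 255 60 -1" --pt "0.6 -17.5 27 -37 255 80 -1" --pt "0.6 -17.5 27 -37 255 110 -1" --pt "0.6 -17.5 27 -37 255 130 -1" --pt "0.6 -17.5 27 -37 255 148 -1" --pt "0.6 -17.5 27 -37 255 148 -1" --pt "0.6 -17.5 27 -37 255 148 -1" --pt "0.6 -17.5 27 -37 255 148 -1" --pt "0.6 -17.5 27 -37 255 148 -1"

```text
time_s: 15.4
ee_pos: [479.4, -320.8, 91.3]
ee_rot: [-179.7, 9.1, -21.4]
force: [-0.2, 0.1, -0.8]
gripper_width: 19.7
gripper_force: 60.0
```

```bash
python3 - <<'E'
from mv import *
from workcell import grab_frame
s=state(); print(s['time_s'],s['ee_pos'],s['ee_rot'],s['force'])
d=grab_frame('side')[:,:,::-1];t=grab_frame('top')[:,:,::-1]
p,r=cur(); rs=r*R.from_euler('YX',[TILT,180],degrees=True).inv(); w=p+rs.apply([TIP,[-63,0,21]])
print('tip,tail-top pred',proj('top',w),proj('side',w))
cv2.imwrite('pics/c6.png',np.hstack([cv2.resize(t[120:345,275:500][:, :],(400,400)),cv2.resize(d[130:450,130:450],(400,400)) if 0 else cv2.resize(d[180:440,230:490],(400,400))]))
print(row([470.3,-321.3,10.5],Rtool(-21.4,0)))
E
```

```text
15.4 [ 479.4 -320.8   91.3] [-179.7    9.1  -21.4] [-0.2  0.1 -0.8]
tip,tail-top pred [[481.6 226.4]
 [459.9 299.2]] [[382.2 400.1]
 [290.4 378.7]]
[-0.3 -0.9  0.1  5.2  4.6 81.6]
```

View pics/c6.png

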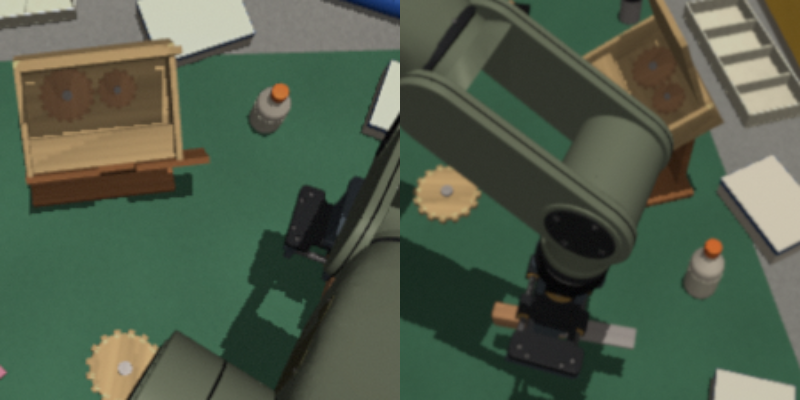

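The case stands open and the bystanders are in place. The tip is at side (381.5,399) against a predicted (382,400), so nothing slipped in the grip. I lower and release.

carry_out --pt "0 -0.9 0 2 4 30 -1" --pt "0 -0.9 0 4 4.6 60 -1" --pt "0 -0.9 0 5 4.6 74 -1" --pt "0 -0.9 0 5.2 4.6 80 -1" --pt "0 -0.9 0 5.2 4.6 81.5 -1" --pt "0 -0.9 0 5.2 4.6 81.5 -1" --pt "0 -0.9 0 5.2 4.6 81.5 -1"

```text
time_s: 16.2
ee_pos: [469.1, -321.5, 10.3]
ee_rot: [-179.7, 10.1, -21.4]
force: [0.8, 2.5, 3.1]
gripper_width: 19.9
gripper_force: 60.0
```

```bash
python3 - <<'E'
from mv import *
s=state(); print(s['time_s'],s['ee_pos'],s['ee_rot'],s['force'],s['torque'])
E
```

```text
16.2 [ 469.1 -321.5   10.3] [-179.7   10.1  -21.4] [0.8 2.5 3.1] [ 0.5  0.4 -0.2]
```

Contact with the bench is felt at about 4 N. I open and go straight up along the tool axis.

carry_out --pt "0 0 0 0 0 0 0" --pt "0 0 0 0 0 0 0.5" --pt "0 0 0 0 0 0 1" --pt "0 0 0 0 0 0 1" --pt "0 0 0 0 0 0 1" --pt "0 0 0 0 0 0 1" --pt "0 0 0 0 0 0 1" --pt "0 0 0 0 0 0 1"

```text
time_s: 17.0
ee_pos: [468.4, -321.6, 8.8]
ee_rot: [-179.7, 10.2, -21.4]
force: [-0.9, -0.1, 0.7]
gripper_width: 80.8
gripper_force: 0.0
```

carry_out --pt "0 0 0 0 0 -15 1" --pt "0 0 0 0 0 -45 1" --pt "0 0 0 0 0 -90 1" --pt "0 0 0 -40 0 -130 1" --pt "0 0 0 -70 60 -150 1" --pt "0 0 0 -100 100 -150 1" --pt "0 0 0 -120 130 -150 1" --pt "0 0 0 -120 130 -150 1" --pt "0 0 0 -120 130 -150 1" --pt "0 0 0 -120 130 -150 1"

```text
time_s: 18.0
ee_pos: [336.1, -409.4, 176.7]
ee_rot: [-179.6, 10.2, -21.4]
force: [0.3, -0.4, 0.5]
gripper_width: 91.3
gripper_force: 0.0
```

```bash
python3 - <<'E'
from mv import *
from workcell import grab_frame
s=state(); print(s['time_s'],s['ee_pos'],s['gripper_width'],s['force'])
d=grab_frame('side')[:,:,::-1];t=grab_frame('top')[:,:,::-1]
cv2.imwrite('pics/c7.png',np.hstack([cv2.resize(t[100:400],(400,188)),cv2.resize(d,(400,300))[:188] if 0 else cv2.resize(d[100:400],(400,188))]) if 0 else np.hstack([cv2.resize(t[:, 130:530],(400,480)),d[:,200:600]]))
E
```

```text
18.0 [ 336.1 -409.4  176.7] 91.34932540843491 [ 0.3 -0.4  0.5]
```

View pics/c7.png

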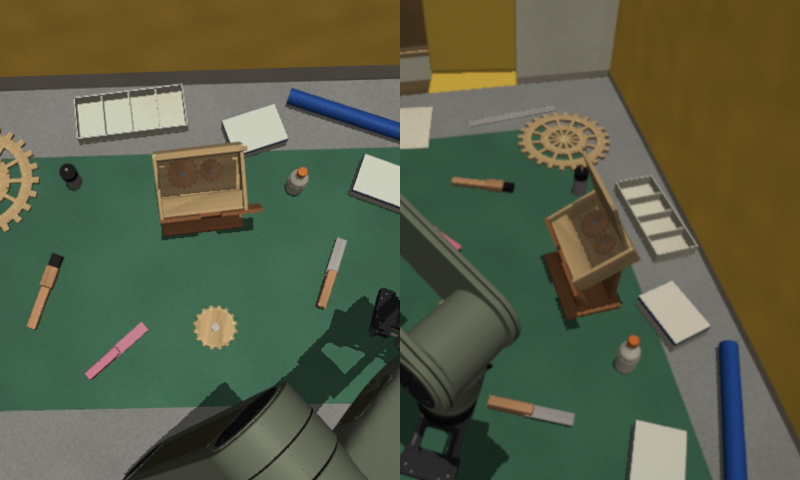

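The scraper lies flat at its old place (side 330,410), the cover is back, and nothing else has moved. I check the cover angle from its far front corner at about side (388,155), then hand in.

```bash
python3 - <<'E'
from mv import *
f=lambda t:proj('side',world(B,np.array([[138-128.5*np.cos(t[0]),84,46+128.5*np.sin(t[0])]]),30))[0]-(388,155)
r=least_squares(f,[1.7]);print(r.x,r.fun)
if r.x[0]>1.66:
    from workcell import workorder; print(workorder.job_done())
E
```

```text
[1.7] [-2.6 -5.7]
the job is handed in; nothing more can be done
None
```

The job is handed in (verdict not shown): I levered the cover to about 0.5 rad with the blade about 25 mm under it and swung it back until it pushed against its stop with 18 N. The scraper lies flat at its old place and no bystander moved visibly. A rough final camera check put the cover at about 1.7 rad (fit off by about 6 pixels), against the 1.6 needed.

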